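# Sort the vials and bottles into the trays by kind

### The job

Each of the three identical grey trays already holds one pattern: a small vial, a large vial or a dropper bottle. Stand each of the four loose vials and bottles in front of the trays in the tray that holds its own kind, going by size and shape and not by the colour of the cap, upright and flat on the tray floor beside what is there. Knock nothing over, and leave the three patterns where they stand.

Things in the scene. Friction and masses are not known exactly. Their poses are not given: they have to be found in the camera images.
- tray_a: one of three identical shallow grey plastic trays, fixed flat on the worktop; outside 184 mm long (its y) x 84 wide (its x) x 10 high, floor and walls 3 mm thick. Origin: centre of its underside (inner floor +3 mm, rim +10 mm), z up. Black holder with blank card on its -x wall. At every start this one holds the small pattern vial.
- tray_b: one of three identical shallow grey plastic trays, fixed flat on the worktop; outside 184 mm long (its y) x 84 wide (its x) x 10 high, floor and walls 3 mm thick. Origin: centre of its underside (inner floor +3 mm, rim +10 mm), z up. Black holder with blank card on its -x wall. At every start this one holds the large pattern vial.
- tray_c: one of three identical shallow grey plastic trays, fixed flat on the worktop; outside 184 mm long (its y) x 84 wide (its x) x 10 high, floor and walls 3 mm thick. Origin: centre of its underside (inner floor +3 mm, rim +10 mm), z up. Black holder with blank card on its -x wall. At every start this one holds the pattern dropper bottle.
- small_sample: pattern: small round screw-cap vial, white, 18 mm diameter x 40 mm high; body straight up to 32 mm, cap 14 mm wide above, purple cap, in tray_a, about 30 g. Loose on the tray floor, within 5 mm of the tray's long centre line and 60 mm of its centre. Origin: centre of its underside, z up along its axis.
- large_sample: pattern: large round screw-cap vial, 30 mm diameter x 62 mm high; body straight up to 48 mm, cap 24 mm wide above, white body and red cap, in tray_b, about 40 g. Loose on the tray floor, within 5 mm of the tray's long centre line and 60 mm of its centre. Origin: centre of its underside, z up along its axis.
- dropper_sample: pattern: amber dropper bottle, the tallest kind: 33 mm diameter x 102 mm high; body straight up to 62 mm, collar 24 mm wide to 77 mm, black rubber teat 13 mm wide to the top, in tray_c, about 70 g. Loose on the tray floor, within 5 mm of the tray's long centre line and 60 mm of its centre. Origin: centre of its underside, z up along its axis.
- small_1: to be sorted: small round screw-cap vial, white, 18 mm diameter x 40 mm high; body straight up to 32 mm, cap 14 mm wide above, red cap, about 30 g. Origin: centre of its underside, z up along its axis. Stands loose on the bare worktop nearer the robot than the trays, 100 mm or more from other loose ones.
- small_2: to be sorted: small round screw-cap vial, white, 18 mm diameter x 40 mm high; body straight up to 32 mm, cap 14 mm wide above, blue cap, about 30 g. Origin: centre of its underside, z up along its axis. Stands loose on the bare worktop nearer the robot than the trays, 100 mm or more from other loose ones.
- large_1: to be sorted: large round screw-cap vial, 30 mm diameter x 62 mm high; body straight up to 48 mm, cap 24 mm wide above, amber body and green cap, about 40 g. Origin: centre of its underside, z up along its axis. Stands loose on the bare worktop nearer the robot than the trays, 100 mm or more from other loose ones.
- dropper_bottle: to be sorted: amber dropper bottle, the tallest kind: 33 mm diameter x 102 mm high; body straight up to 62 mm, collar 24 mm wide to 77 mm, black rubber teat 13 mm wide to the top, about 70 g. Origin: centre of its underside, z up along its axis. Stands loose on the bare worktop nearer the robot than the trays, 100 mm or more from other loose ones.

How it is judged:
By the outcome, as a careful person would: the job done as asked, in the order asked, and still so for the second after the job is handed in, with the robot touching nothing.
It also fails if it takes over 109 s, if anything falls off the work surface, if the arm or the gripper's body presses on something with over 40 N, if the wrist force passes 120 N, or if a joint passes its speed limit or range.

### The arm

A 6-joint arm with a two-finger parallel gripper is mounted at the origin on a cart in front of the work surface, level with it; the furniture and walls round the work are solid. World frame = base frame: x ahead of the robot, y to its left, z up, the work surface at z = 0. Lengths are in mm, angles in rad, forces in N, time in s.
With the tool pointing down it reaches from about 350 to 975 mm from the base axis. Payload 7.1 kg.
Tool frame: the origin (TCP) lies midway between the tips of the shut fingers; the grasp point (between the pads) lies 19 mm behind it (ctrl.grip_depth is the distance from the TCP to the grasp point, in mm); z points along the fingers, y is the line along which they close (so a half turn about z gives the same grasp; the last joint's range is limited). The gripper opens to 88 mm and grips with 3 to 60 N. Pads are 20 mm wide; open, the fingers measure 115 mm over their backs; the gripper's body (75 mm by 178 mm) begins 61 mm behind the grasp point.
Start: joints at [-1.301, 0.423, 1.63, -0, 1.089, -0.019], TCP at [178.019, -599.094, 192.275] pointing down, gripper open.
Joint ranges: [-3, 3], [-0.9, 2.11], [0.09, 2.58], [-1.31, 4.45], [0.11, 2.69], [-2.54, 2.54]. Speed limits (rad/s): [2.39, 2.39, 3.01, 3.14, 3.14, 3.14].

### API

Orientations are given as a rotation vector (axis times angle).
In Python, from workcell import get_obs, vision, ctrl gives the robot as it stands.
- The arm moves only by the tool step_arm, never from a script. Its argument "plan" is a list of rows, each a list of 7 numbers: the opening, from -1 (shut) to 1 (fully open), then the shift along the tool's x, y, z as a fraction of full scale, then the turn, a rotation vector about the tool's x, y, z as a fraction of full scale. In form: [[fingers, dx, dy, dz, wx, wy, wz], ...]. A call has 1 to 20 rows; each row shifts and turns the commanded pose from where the row before left it, along the tool's axes as they then stand; what a row does not reach is not made up. Full scale, the value 1, is 50 mm for a shift and 0.12 rad for a turn. A row lasts 1/8 s, in which the tool goes at most 62.5 mm and 10.7 degrees, less where a joint would pass 70% of its speed; a pose out of reach is approached as far as the arm can. A call with a number of a shift or a turn outside -1 to 1 is refused whole. A call with a gripper value outside its range is refused whole. The fingers move at their own pace and stop on an object; the grip force is fixed at half the most. Time passes only in rows, so rows that do not move let the fingers close. It gives the time, the measured TCP pose, the force, the opening and the grip force at its end, in the units of the state.
- get_obs(): the state, without advancing time (a new reading comes with each control period).
- vision.get_image(name): name is "scene" or "top" or "wrist"; returns a dict with "pixels" (480x640x3 uint8, red, green, blue), "depth" (480x640 float32, mm along the optical axis (not along the pixel's ray), 0 where there is no reading), "fx", "fy", "cx", "cy" (pixels), "T" (4x4, takes a point from camera to world coordinates); the wrist camera has in their place "T_tool_cam" (4x4, takes a point from camera to tool coordinates, whose origin is the TCP and whose axes are the flange's). Camera axes: x right, y down, z forward; pixel columns grow to the right and rows downward; lengths in mm; the calibration is good to about 2 mm. A picture is of the moment at which its call begins: read the wrist's pose just before it.
- ctrl.close_job(): hands the job in; it is judged then, once.
The state is a dict: "t": time; "qpos": joint angles; "qvel": joint speeds; "joint_torque": joint torques, N m; "ee_pos": TCP position; "orientation": TCP orientation; "ft_force": force on the tool from outside, world axes, zero at the start; "moment": the same for the moment, N m; "width": finger opening in mm; "grasp_force": force on a finger pad.
Only numpy, scipy, OpenCV 4.12 (cv2) and the standard library are available. Lean on these libraries where they do the work, as an engineer would, in place of code of your own. Each camera call takes 0.05 s, during which the arm holds its last target. There are 200 camera calls.

## Working session

There is one attempt and no reset: what is moved stays moved. The work goes in short steps, Python scripts to look and compute and a tool call to move; the robot and the scene stay as the last step left them, time stands still between calls to the robot, and variables do not carry over. Pictures are saved under pics/ and viewed, at most 16 in all, crops included, and the job is handed in when it is done.

Besides the shell and the picture viewer there is one more tool, called after "Emit:" in YAML: its name, and indented under it one key for each argument. step_arm: Moves the arm, as the interface text tells. Its arguments: {"type":"object","properties":{"plan":{"type":"array","items":{"type":"array","items":{"type":"number","minimum":-1,"maximum":1}}}},"required":["plan"]}

```bash
mkdir -p pics
python3 - <<'E'
from workcell import get_obs, vision, ctrl
import cv2,numpy as np,pickle
o=get_obs();print({k:np.round(v,3) for k,v in o.items()})
d={}
for n in("scene","top"):
    im=vision.get_image(n);d[n]=im
    cv2.imwrite(f"pics/{n}0.png",im["pixels"][:,:,::-1]);print(n,im["fx"],im["cx"],im["cy"],np.round(im["T"],3).tolist())
pickle.dump(d,open("d0.pkl","wb"))
E
```

```text
{'t': np.float64(0.0), 'qpos': array([-1.301,  0.424,  1.631, -0.   ,  1.089, -0.019]), 'qvel': array([-0.002, -0.002,  0.   , -0.   ,  0.   ,  0.001]), 'joint_torque': array([-0.0000e+00, -5.4463e+01, -2.7367e+01,  6.4000e-02,  2.3000e-02,
       -0.0000e+00]), 'ee_pos': array([ 177.865, -598.549,  191.524]), 'orientation': array([-3.107, -0.452,  0.   ]), 'ft_force': array([0.47 , 0.043, 0.185]), 'moment': array([-0.006,  0.05 , -0.057]), 'grasp_force': np.float64(0.0), 'width': np.float64(87.728)}
scene 490.6797518996736 313.42472715461344 244.23224670325632 [[-0.474, -0.59, 0.654, -138.226], [-0.88, 0.33, -0.34, 366.498], [-0.015, -0.737, -0.676, 721.04], [0.0, 0.0, 0.0, 1.0]]
top 547.2944779810268 313.8592630811763 236.64911813187413 [[0.027, -0.99, 0.136, 340.285], [-1.0, -0.028, -0.007, 6.315], [0.011, -0.136, -0.991, 1195.752], [0.0, 0.0, 0.0, 1.0]]
```

View pics/top0.png

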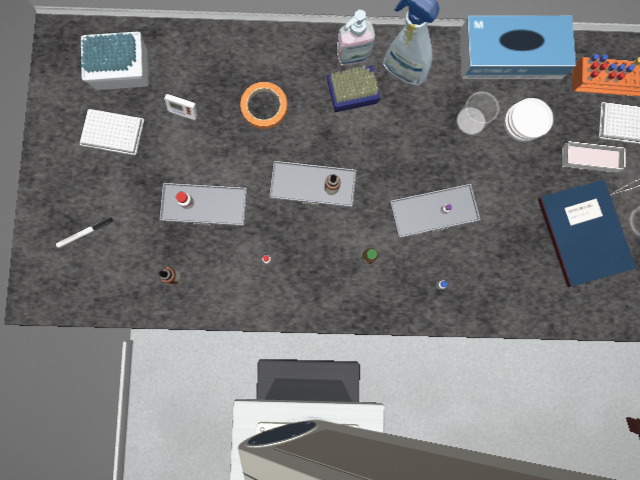

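View pics/scene0.png

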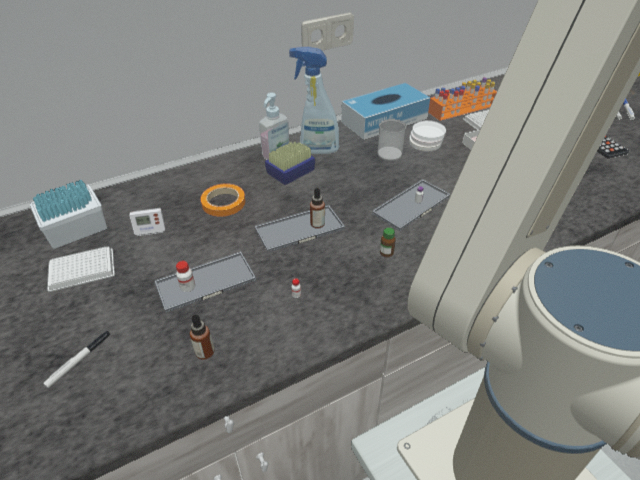

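```bash
cat > h.py <<'E'
import numpy as np,cv2
def ray(im,u,v):
    T=np.array(im["T"]);d=T[:3,:3]@np.array([(u-im["cx"])/im["fx"],(v-im["cy"])/im["fy"],1]);return T[:3,3],d
def plane(im,u,v,z):
    o,d=ray(im,u,v);return o+d*(z-o[2])/d[2]
def tri(a,b):
    (o1,d1),(o2,d2)=a,b;d1=d1/np.linalg.norm(d1);d2=d2/np.linalg.norm(d2)
    s=np.linalg.lstsq(np.c_[d1,-d2],o2-o1,rcond=None)[0]
    p,q=o1+s[0]*d1,o2+s[1]*d2;return (p+q)/2,np.linalg.norm(p-q)
R={'red':((0,120,80),(8,255,255)),'green':((45,100,50),(75,255,255)),'blue':((112,120,80),(125,255,255)),'purple':((128,60,40),(160,255,255)),'black':((0,0,0),(180,255,38)),'grey':((95,5,120),(130,60,200))}
def blobs(px,c,box,amin=8):
    h=cv2.cvtColor(px,cv2.COLOR_RGB2HSV);m=cv2.inRange(h,*map(np.array,R[c]))
    if c=='red': m|=cv2.inRange(h,(172,120,80),(180,255,255))
    k=np.zeros_like(m);x0,y0,x1,y1=box;k[y0:y1,x0:x1]=m[y0:y1,x0:x1]
    n,l,s,ce=cv2.connectedComponentsWithStats(k)
    return [(ce[i].round(1),s[i]) for i in range(1,n) if s[i][4]>=amin],l
E
python3 - <<'E'
from h import *
import pickle
np.set_printoptions(suppress=True,precision=1)
d=pickle.load(open("d0.pkl","rb"));t,s=d["top"],d["scene"]
for n,im,w in(("top",t,[('red',(150,180,290,280)),('green',(350,240,390,270)),('blue',(430,270,455,295)),('purple',(435,195,460,220)),('black',(155,260,185,290)),('black',(320,170,345,195))]),
 ("scene",s,[('red',(160,255,310,300)),('green',(375,220,400,245)),('purple',(410,180,430,200)),('black',(190,310,215,345)),('black',(308,185,328,210))])):
    for c,b in w:
        for ce,st in blobs(im["pixels"],c,b)[0]: print(n,c,ce,st, im["depth"][int(ce[1]),int(ce[0])])
px=t["pixels"];print(px[215,220],px[175,295],px[220,420],cv2.cvtColor(px[215:216,220:221],cv2.COLOR_RGB2HSV))
b,l=blobs(px,'grey',(150,150,490,245),800)
h=cv2.cvtColor(px,cv2.COLOR_RGB2GRAY)
m=np.zeros_like(h);m[155:240,155:485]=(h[155:240,155:485]>115)*255
m=cv2.morphologyEx(m,cv2.MORPH_OPEN,np.ones((5,5)))
for c in cv2.findContours(m,cv2.RETR_EXTERNAL,2)[0]:
    if cv2.contourArea(c)<1000: continue
    r=cv2.minAreaRect(cv2.convexHull(c));p=np.array([plane(t,u,v,10)[:2] for u,v in cv2.boxPoints(r)])
    e=[np.linalg.norm(p[i]-p[i-1]) for i in range(4)];i=int(np.argmax(e));v=p[i]-p[i-1];v=v*np.sign(v[1])
    print("tray px",r[0],"ctr",p.mean(0),"sides",e[:2],"long yaw from +y deg",np.degrees(np.arctan2(-v[0],v[1])))
E
```

```text
top red [181.3 196.8] [176 192  11  11  89] 1149.1863
top red [265.6 258. ] [263 256   6   5  23] 1158.3326
top green [371.6 253.3] [367 249  10  10  75] 1140.6167
top purple [448.1 206.7] [446 204   5   6  24] 1175.5477
top black [163.1 273.6] [160 271   7   6  33] 1095.4501
top black [333.  178.2] [331 175   5   7  27] 1117.4735
scene red [181.8 266.3] [176 261  13  12 118] 935.1334
scene red [295.2 281.4] [292 278   7   7  36] 938.7886
scene green [388.4 230.9] [384 228  10   7  53] 1008.03925
scene green [388.5 236.6] [386 235   6   4  10] 1000.6915
scene purple [420.  188.5] [418 187   5   4  18] 1143.6431
scene black [196.1 323. ] [193 319   7   8  18] 800.6714
[181 185 190] [181 184 189] [178 182 187] [[[107  12 190]]]
tray px (433.8341064453125, 210.3927001953125) ctr [ 569.8 -265.2] sides [np.float64(85.29672726781563), np.float64(182.16034639819543)] long yaw from +y deg 13.89651874609932
tray px (202.85107421875, 203.60577392578125) ctr [570.3 244.3] sides [np.float64(185.93136124402582), np.float64(84.95518837729398)] long yaw from +y deg -1.6739724021263989
tray px (312.59173583984375, 183.9018096923828) ctr [621.7   4.1] sides [np.float64(185.36262061541007), np.float64(84.3524241037685)] long yaw from +y deg -4.6466103021042136
```

Run:
```python
from h import *
import pickle
np.set_printoptions(suppress=True,precision=1)
d=pickle.load(open("d0.pkl","rb"));t,s=d["top"],d["scene"]
print(cv2.cvtColor(t["pixels"][282:287,440:446],cv2.COLOR_RGB2HSV)[2])
R['blue']=((105,120,80),(127,255,255))
bl=blobs(t["pixels"],'blue',(430,270,455,295))[0];print(bl)
P={'small_1':((265.6,258),(295.2,280.5),38),'large_1':((371.6,253.3),(388.4,232),58),'dropper':((163.1,273.6),(196.1,322),97),
'large_s':((181.3,196.8),(181.8,265.5),61),'small_s':((448.1,206.7),(420,188.5),41),'drop_s':((333,178.2),(317.5,193),98)}
for k,(a,b,z) in P.items():
    p,g=tri(ray(t,*a),ray(s,*b));print(k,"tri",p,"gap",g,"plane",plane(t,*a,z))
    u,v=map(int,a);o,dd=ray(t,*a);print("   depth z",(o+dd*t["depth"][v,u]))
for ce,st in bl:
    o,dd=ray(t,*ce);print('small_2',plane(t,*ce,38),o+dd*t["depth"][int(ce[1]),int(ce[0])])
```

```text
[[109  12 168]
 [111 156 155]
 [111 164 200]
 [112 165 212]
 [111 166 212]
 [111 164 211]]
[(array([443.7, 283.9]), array([441, 281,   6,   6,  25], dtype=int32))]
small_1 tri [451.6  99.9  35.1] gap 0.5406415913882034 plane [451.2  99.5  38. ]
   depth z [450.9  99.2  41. ]
large_1 tri [ 466.1 -123.8   51.9] gap 0.4526676791151242 plane [ 465.3 -123.2   58. ]
   depth z [ 464.8 -122.7   62.4]
dropper tri [409.6 303.3  79.1] gap 0.13078825120722912 plane [408.5 298.5  97. ]
   depth z [408.5 298.4  97.3]
large_s tri [574.5 281.4  56.7] gap 0.41412137176493086 plane [573.5 280.2  61. ]
   depth z [572.5 279.   65.8]
small_s tri [ 574.  -290.1   34.4] gap 0.5796440274649236 plane [ 572.5 -288.7   41. ]
   depth z [ 572.1 -288.1   43. ]
drop_s tri [616.6 -38.4  85.7] gap 1.2475968521953151 plane [613.9 -37.4  98. ]
   depth z [612.  -37.1 105.4]
small_2 [ 406.6 -279.    38. ] [ 406.5 -278.6   39.6]
```

Emit:
step_arm:
  plan:
    - [1,0,0,0,0,0,-1]
    - [1,0,0,0,0,0,-1]
    - [1,0,0,0,0,0,-1]
    - [1,0,0,0,0,0,-1]
    - [1,0,0,0,0,0,-1]
    - [1,0,0,0,0,0,-1]
    - [1,0,0,0,0,0,-1]
    - [1,0,0,0,0,0,-1]
    - [1,0,0,0,0,0,-1]
    - [1,0,0,0,0,0,-1]
    - [1,0,0,0,0,0,-0.68]
    - [1,0,0,0,0,0,0]

```text
t: 1.6
ee_pos: [178.0, -598.8, 191.9]
orientation: [-2.222, -2.22, -0.001]
ft_force: [0.3, 0.3, -0.0]
width: 88.1
grasp_force: 0.0
```

Emit:
step_arm:
  plan:
    - [1,0.4,0.285,0,0,0,0]
    - [1,0.8,0.57,0,0,0,0]
    - [1,0.8,0.57,0,0,0,0]
    - [1,0.8,0.57,0,0,0,0]
    - [1,0.8,0.57,0,0,0,0]
    - [1,0.8,0.57,0,0,0,0]
    - [1,0.8,0.57,0,0,0,0]
    - [1,0.8,0.57,0,0,0,0]
    - [1,0.4,0.285,0,0,0,0]
    - [1,0,0,0,0,0,0]
    - [1,0,0,0,0,0,0]

```text
t: 2.98
ee_pos: [405.8, -278.9, 192.3]
orientation: [-2.222, -2.221, 0.0]
ft_force: [-0.9, -0.0, -0.3]
width: 87.9
grasp_force: 0.0
```

```bash
cat >> h.py <<'E'
def wrist(name):
    from workcell import get_obs,vision
    from scipy.spatial.transform import Rotation as Ro
    o=get_obs();im=dict(vision.get_image("wrist"))
    M=np.eye(4);M[:3,:3]=Ro.from_rotvec(o["orientation"]).as_matrix();M[:3,3]=o["ee_pos"]
    im["T"]=M@np.array(im["T_tool_cam"]);cv2.imwrite(f"pics/{name}.png",im["pixels"][:,:,::-1]);print("tcp",o["ee_pos"].round(1));return im
E
python3 - <<'E'
from h import *
im=wrist("w1");print(im["T"].round(2),im["fx"])
import pickle;pickle.dump(im,open("w1.pkl","wb"))
E
```

```text
tcp [ 405.8 -278.9  192.3]
[[ 1.0000e+00 -0.0000e+00 -0.0000e+00  4.0486e+02]
 [-0.0000e+00 -9.7000e-01 -2.5000e-01 -2.1311e+02]
 [-0.0000e+00  2.5000e-01 -9.7000e-01  3.8469e+02]
 [ 0.0000e+00  0.0000e+00  0.0000e+00  1.0000e+00]] 378.5435188074109
```

View pics/w1.png

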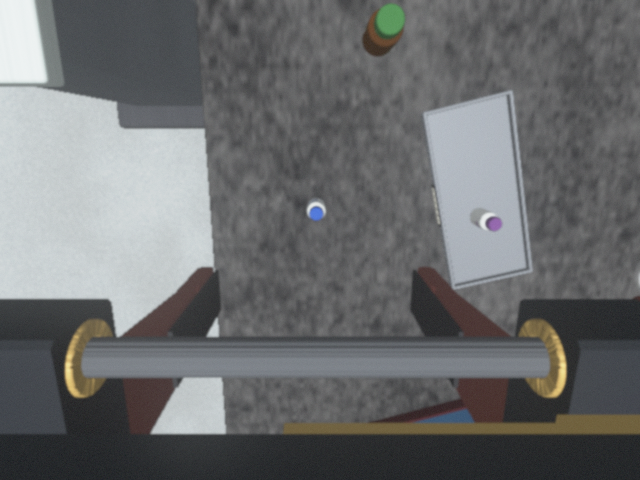

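The wrist view shows the blue cap at (316,212), the green cap at (390,20), the purple pattern cap at (494,223) and tray A around (478,190).

Run:
```python
from h import *
import pickle
np.set_printoptions(suppress=True,precision=1)
w=pickle.load(open("w1.pkl","rb"));t=pickle.load(open("d0.pkl","rb"))["top"]
R['blue']=((105,120,80),(127,255,255))
for c,b,tp,z in(('blue',(290,190,340,235),(443.7,283.9),40),('green',(360,0,410,45),(371.6,253.3),62),('purple',(470,205,510,240),(448.1,206.7),43)):
    for ce,st in blobs(w["pixels"],c,b,25)[0]: print(c,ce,st,plane(w,*ce,z),tri(ray(w,*ce),ray(t,*tp)))
g=cv2.cvtColor(w["pixels"],cv2.COLOR_RGB2GRAY);m=np.zeros_like(g);m[80:300,415:545]=(g[80:300,415:545]>115)*255
m=cv2.morphologyEx(m,cv2.MORPH_OPEN,np.ones((7,7)))
c=max(cv2.findContours(m,0,2)[0],key=cv2.contourArea);r=cv2.minAreaRect(c);p=np.array([plane(w,u,v,8)[:2] for u,v in cv2.boxPoints(r)])
print(p.mean(0),p)
```

```text
blue [315.9 213.3] [310 207  12  13 122] [ 405.4 -279.7   40. ] (array([ 405.9, -279. ,   40.5]), np.float64(1.6308996117340842))
green [390.5  17.9] [378   6  25  28 329] [ 462.7 -123.    62. ] (array([ 463.9, -122.7,   60.7]), np.float64(2.097094883468144))
purple [493.9 223.6] [487 218  15  13 152] [ 569.8 -288.9   43. ] (array([ 573.8, -290.5,   34.6]), np.float64(0.43313384884297845))
[ 564.1 -266.3] [[ 504.2 -179.1]
 [ 583.8 -170.3]
 [ 628.8 -352.3]
 [ 539.4 -363.5]]
```

Emit:
step_arm:
  plan:
    - [1,0,0,0.5,0,0,0]
    - [1,0,0,0.8,0,0,0]
    - [1,0,0,0.8,0,0,0]
    - [1,0,0,0.8,0,0,0]
    - [1,0,0,0.5,0,0,0]
    - [1,0,0,0.28,0,0,0]
    - [1,0,0,0,0,0,0]
    - [-1,0,0,0,0,0,0]
    - [-1,0,0,0,0,0,0]
    - [-1,0,0,0,0,0,0]
    - [-1,0,0,0,0,0,0]
    - [-1,0,0,0,0,0,0]
    - [-1,0,0,0,0,0,0]
    - [-1,0,0,0,0,0,0]
    - [-1,0,0,0,0,0,0]
    - [-1,0,0,0,0,0,0]

```text
t: 5.03
ee_pos: [407.5, -280.2, 9.5]
orientation: [2.22, 2.219, 0.001]
ft_force: [-1.3, -0.0, 22.1]
width: 2.4
grasp_force: 16.9
```

Run:
```python
from h import *
from workcell import get_obs,vision
o=get_obs();print(o["width"],o["grasp_force"],o["ft_force"])
wrist("w2");t=vision.get_image("top")["pixels"][230:330,380:510];
cv2.imwrite("pics/t2.png",cv2.resize(t[:,:,::-1],None,fx=5,fy=5))
```

```text
2.3555793547659323 16.932194330966013 [-1.2876705  -0.03970038 22.10621627]
tcp [ 407.5 -280.2    9.5]
```

View pics/w2.png

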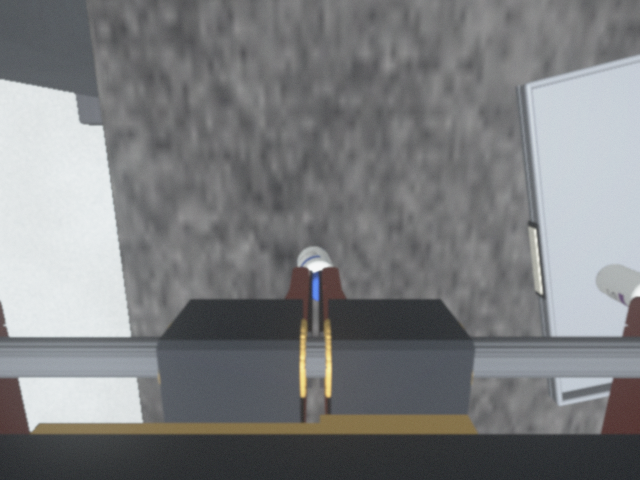

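The fingers are nearly shut, and the white vial shows on their +y side at (315,258). I'll check the top crop.

View pics/t2.png

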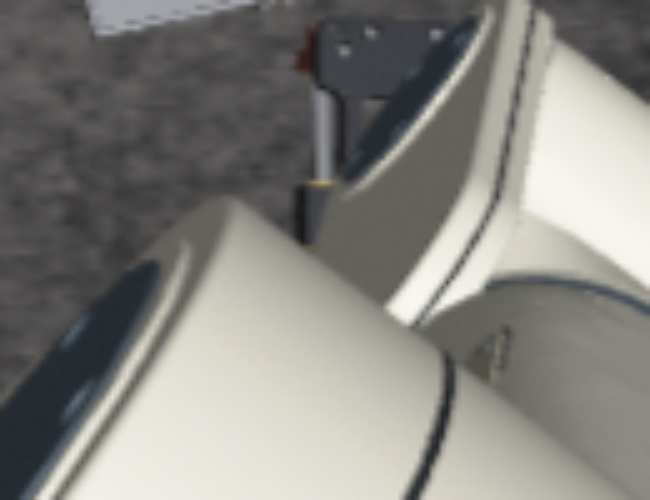

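Run:
```python
from h import *
from workcell import get_obs,vision
np.set_printoptions(suppress=True,precision=1)
w=wrist("w2b");h=cv2.cvtColor(w["pixels"],cv2.COLOR_RGB2HSV)
for u,v in((315,250),(315,262),(316,285)):
    o,d=ray(w,u,v);print(u,v,w["depth"][v,u],o+d*w["depth"][v,u],h[v,u],plane(w,u,v,32))
cv2.imwrite("pics/w2c.png",cv2.resize(w["pixels"][220:320,250:380,::-1],None,fx=5,fy=5))
```

```text
tcp [ 407.6 -280.3    9.8]
315 250 199.87375 [ 406.5 -271.3   10.5] [ 75   6 169] [ 406.4 -264.8   32. ]
315 262 183.46144 [ 406.4 -272.2   27.6] [ 75   2 241] [ 406.4 -270.7   32. ]
316 285 172.84673 [ 406.8 -279.    40.3] [112 119 122] [ 406.9 -282.4   32. ]
```

View pics/w2c.png

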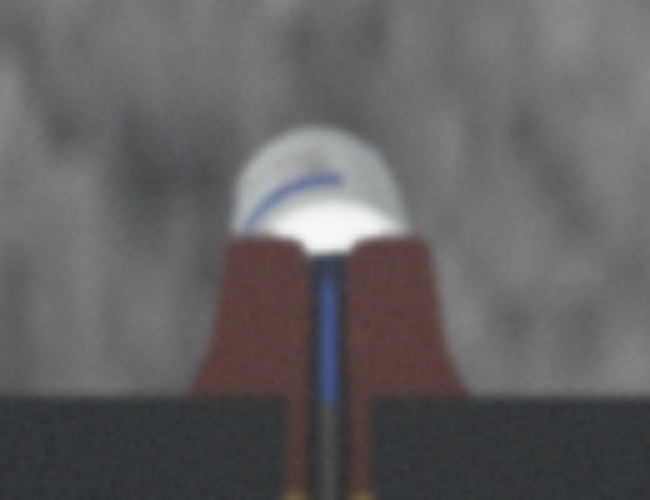

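Run:
```python
from h import *
np.set_printoptions(suppress=True,precision=1)
w=wrist("w2d")
for u,v in((301,270),(301,276),(330,270),(301,290),(290,296),(316,271),(316,275),(316,280),(316,290),(316,296),(260,310),(260,330)):
    o,d=ray(w,u,v);z=w["depth"][v,u];print(u,v,z,o+d*z)
from workcell import get_obs
o=get_obs();print(o)
```

```text
tcp [ 407.4 -280.2    9.8]
301 270 165.49474 [ 400.1 -269.8   45.6]
301 276 157.39073 [ 400.4 -269.5   53.9]
330 270 165.96007 [ 412.8 -270.    45.2]
301 290 144.96286 [ 400.8 -270.3   66.9]
290 296 138.09319 [ 397.  -269.8   73.8]
316 271 170.18758 [ 406.7 -271.8   41.3]
316 275 171.22406 [ 406.7 -273.9   40.7]
316 280 172.78781 [ 406.7 -276.7   39.8]
316 290 171.70787 [ 406.7 -280.7   42. ]
316 296 171.39682 [ 406.7 -283.2   42.9]
260 310 76.62079 [ 394.9 -247.7  131.7]
260 330 69.145134 [ 396.  -248.   139.4]
{'t': 5.225, 'qpos': array([-0.6,  0.5,  2. , -0. ,  0.6, -0.6]), 'qvel': array([-0.,  0.,  0.,  0.,  0., -0.]), 'joint_torque': array([  0.4, -39.7, -12.4,   0.2,  -0.7,   0. ]), 'ee_pos': array([ 407.3, -280.1,    9.8]), 'orientation': array([2.2, 2.2, 0. ]), 'ft_force': array([-2.5,  0.9, 18.1]), 'moment': array([ 0.1,  0.3, -0. ]), 'grasp_force': 8.914892419862213, 'width': 0.355981173574892}
```

Run:
```python
from h import *
from workcell import ctrl
import pickle
np.set_printoptions(suppress=True,precision=1)
print(ctrl.grip_depth,[a for a in dir(ctrl) if a[0]!='_'])
w=pickle.load(open("w1.pkl","rb"))
print(w["T_tool_cam"])
for u,v in((207,270),(207,285),(207,300),(425,270),(425,285),(425,300),(150,350),(500,350)):
    o,d=ray(w,u,v);z=w["depth"][v,u];print(u,v,z,o+d*z-[405.8,-278.9,192.3])
```

```text
18.700000000000003 ['Unreachable', 'close_job', 'grip_depth']
[[  -0.    -1.    -0.2   65.8]
 [   1.    -0.    -0.    -1. ]
 [  -0.    -0.2    1.  -192.4]
 [   0.     0.     0.     1. ]]
207 270 166.31566 [-48.6  10.1  35. ]
207 285 153.80609 [-45.    8.4  48.3]
207 300 154.30629 [-45.1   2.3  49.3]
425 270 166.35072 [47.2 10.  34.9]
425 285 153.14993 [43.4  8.6 48.9]
425 300 151.7168 [43.   3.3 51.7]
150 350 73.41624 [-33.   26.2 126.7]
500 350 72.61566 [ 34.5  26.6 127.4]
```

The measurements agree: the wrist depth puts the real fingertips about 34 mm above the reported TCP, and the contact on the 40 mm cap matches. The fingers shut above the vial, which still stands upright. I'll raise, open and go lower.

Emit:
step_arm:
  plan:
    - [-1,0,0,-0.5,0,0,0]
    - [-1,0,0,-0.5,0,0,0]
    - [1,0,0,0,0,0,0]
    - [1,0,0,0,0,0,0]
    - [1,0,0,0,0,0,0]
    - [1,0,0,0,0,0,0]
    - [1,0,0,0,0,0,0]
    - [1,0,0,0,0,0,0]
    - [1,0,0,0,0,0,0]

```text
t: 6.35
ee_pos: [406.1, -279.2, 58.2]
orientation: [-2.222, -2.221, -0.0]
ft_force: [-0.3, -0.7, 0.7]
width: 66.7
grasp_force: 0.0
```

Run:
```python
from h import *
np.set_printoptions(suppress=True,precision=1)
w=wrist("w3");R['blue']=((105,120,80),(127,255,255))
for ce,st in blobs(w["pixels"],'blue',(260,190,370,330),25)[0]:
    o,d=ray(w,*ce);print(ce,st,plane(w,*ce,40),o+d*w["depth"][int(ce[1]),int(ce[0])])
for u,v in((150,180),(450,150)):
    o,d=ray(w,u,v);print("table",o+d*w["depth"][v,u])
```

```text
tcp [ 406.1 -279.2   58.2]
[315.  255.8] [305 245  21  22 367] [ 405.  -279.2   40. ] [ 405.  -279.3   39.6]
table [ -76.8 -328.5 -859.4]
table [ 492.  -220.2    1. ]
```

View pics/w3.png

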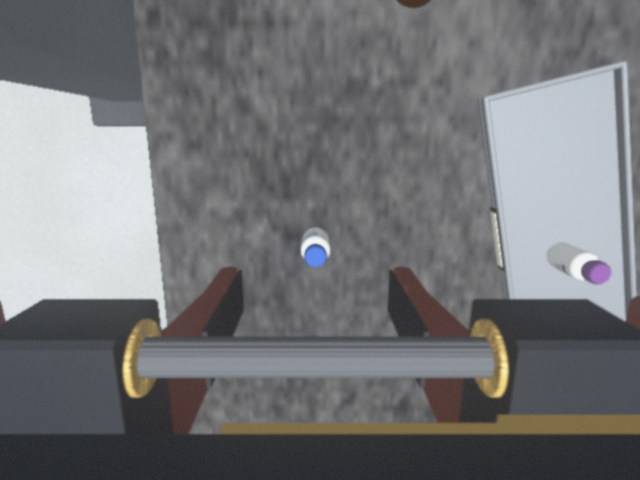

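The vial still stands upright, blue cap at (315,256). Next I'll go down and grasp.

Emit:
step_arm:
  plan:
    - [1,0,0,0.4,0,0,0]
    - [1,0,0,0.5,0,0,0]
    - [1,0,0,0.4,0,0,0]
    - [1,0,0,0.2,0,0,0]
    - [1,0,0,0.1,0,0,0]
    - [1,0,0,0,0,0,0]

```text
t: 7.15
ee_pos: [406.3, -279.3, -21.6]
orientation: [2.222, 2.221, 0.0]
ft_force: [-0.1, 0.6, 0.7]
width: 87.9
grasp_force: 0.0
```

Emit:
step_arm:
  plan:
    - [1,0,0,0.06,0,0,0]
    - [-1,0,0,0,0,0,0]
    - [-1,0,0,0,0,0,0]
    - [-1,0,0,0,0,0,0]
    - [-1,0,0,0,0,0,0]
    - [-1,0,0,0,0,0,0]
    - [-1,0,0,0,0,0,0]
    - [-1,0,0,0,0,0,0]
    - [-1,0,0,0,0,0,0]
    - [-1,0,0,0,0,0,0]

```text
t: 8.4
ee_pos: [406.2, -279.2, -24.7]
orientation: [2.222, 2.221, 0.0]
ft_force: [0.4, -0.1, -0.9]
width: 17.4
grasp_force: 30.0
```

Emit:
step_arm:
  plan:
    - [-1,0,0,-0.5,0,0,0]
    - [-1,0,0,-0.8,0,0,0]
    - [-1,0,0.3,-0.6,0,0,0]
    - [-1,0.1,0.6,-0.3,0,0,0]
    - [-1,0.2,0.8,0,0,0,0]
    - [-1,0.2,0.8,0,0,0,0]
    - [-1,0.1,0.5,0,0,0,0]
    - [-1,0.02,0.18,0,0,0,0]
    - [-1,0,0,0,0,0,0]
    - [-1,0,0,0,0,0,0]
    - [-1,0,0,0,0,0,0]

```text
t: 9.78
ee_pos: [564.3, -248.5, 85.3]
orientation: [-2.222, -2.22, 0.0]
ft_force: [0.0, 0.6, -0.6]
width: 17.5
grasp_force: 30.0
```

Run:
```python
from h import *
np.set_printoptions(suppress=True,precision=1)
w=wrist("w4")
for ce,st in blobs(w["pixels"],'purple',(150,100,500,479),25)[0]:
    o,d=ray(w,*ce);print(ce,st,plane(w,*ce,43))
for u,v in((315,150),(330,120),(315,180),(240,60),(400,60),(150,150)):
    o,d=ray(w,u,v);print("pt",w["pixels"][v,u],o+d*w["depth"][v,u])
```

```text
tcp [ 564.3 -248.5   85.3]
pt [223 227 232] [ 563.2 -190.2    3. ]
pt [110 111 113] [ 573.7 -169.7    0.5]
pt [221 226 231] [ 563.1 -211.4    1.9]
pt [109 111 111] [ 512.4 -130.6   -0.5]
pt [119 119 120] [ 621.  -130.7   -0.7]
pt [108 108 109] [ 445.  -190.1    0.1]
```

View pics/w4.png

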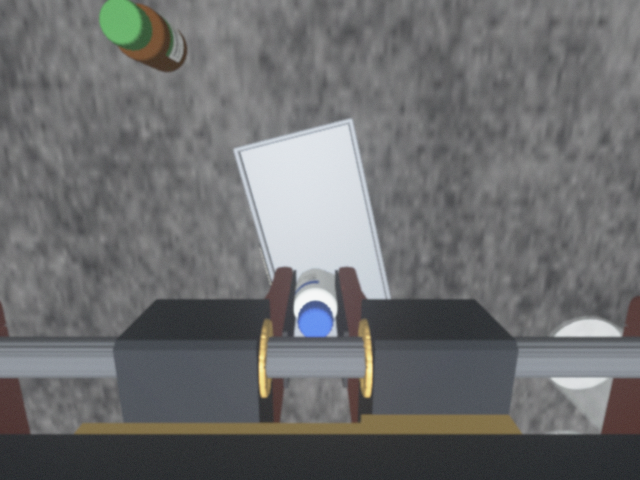

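The vial sits upright in the fingers at (316,300), over tray A, whose floor I measured at about z = 3. Now I'll lower it.

Emit:
step_arm:
  plan:
    - [-1,0,0,0.5,0,0,0]
    - [-1,0,0,0.7,0,0,0]
    - [-1,0,0,0.6,0,0,0]
    - [-1,0,0,0.2,0,0,0]
    - [-1,0,0,0.1,0,0,0]
    - [-1,0,0,0.03,0,0,0]
    - [-1,0,0,0,0,0,0]

```text
t: 10.7
ee_pos: [565.8, -248.6, -20.3]
orientation: [2.221, 2.22, 0.001]
ft_force: [0.5, -1.2, -0.3]
width: 17.7
grasp_force: 30.0
```

Emit:
step_arm:
  plan:
    - [-1,0,0,0.03,0,0,0]
    - [-1,0,0,0,0,0,0]
    - [-0.3,0,0,0,0,0,0]
    - [-0.2,0,0,0,0,0,0]
    - [-0.2,0,0,0,0,0,0]
    - [-0.1,0,0,0,0,0,0]
    - [-0.1,0,0,-0.3,0,0,0]
    - [-0.1,0,0,-0.8,0,0,0]
    - [-0.1,0,0,-0.9,0,0,0]
    - [1,0,0,-0.9,0,0,0]
    - [1,0,0,-0.5,0,0,0]
    - [1,0,0,0,0,0,0]

```text
t: 12.2
ee_pos: [566.7, -249.0, 150.4]
orientation: [2.218, 2.217, 0.003]
ft_force: [0.4, 0.8, 0.1]
width: 65.8
grasp_force: 0.0
```

Emit:
step_arm:
  plan:
    - [1,0.3,-0.2,0,0,0,0]
    - [1,0.6,-0.5,0,0,0,0]
    - [1,0.7,-0.6,0,0,0,0]
    - [1,0.6,-0.5,0,0,0,0]
    - [1,0.32,-0.22,0,0,0,0]
    - [1,0,0,0,0,0,0]
    - [1,0,0,0,0,0,0]

```text
t: 13.08
ee_pos: [465.3, -122.8, 147.3]
orientation: [2.221, 2.22, 0.001]
ft_force: [0.5, 0.8, -0.4]
width: 87.6
grasp_force: 0.0
```

Run:
```python
from h import *
np.set_printoptions(suppress=True,precision=1)
w=wrist("w5")
for c,b,z in (('green',(200,100,450,300),62),('red',(0,0,639,200),40)):
  for ce,st in blobs(w["pixels"],c,b,40)[0]:
    o,d=ray(w,*ce);print(c,ce,st,plane(w,*ce,z),o+d*w["depth"][int(ce[1]),int(ce[0])])
```

```text
tcp [ 465.3 -122.8  147.3]
```

View pics/w5.png

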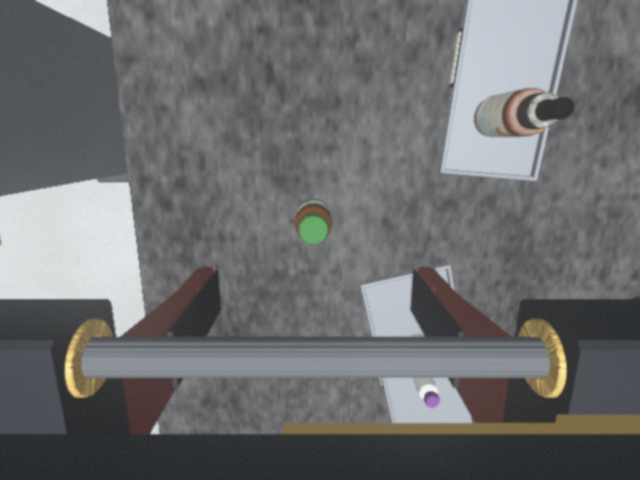

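The green cap is at (313,230), centred between the fingers and about 1 mm off target. Now I'll grasp it.

Emit:
step_arm:
  plan:
    - [1,0,0,0.5,0,0,0]
    - [1,0,0,0.8,0,0,0]
    - [1,0,0,0.8,0,0,0]
    - [1,0.02,0,0.7,0,0,0]
    - [1,0,0,0.4,0,0,0]
    - [1,0,0,0.14,0,0,0]
    - [1,0,0,0,0,0,0]
    - [-1,0,0,0,0,0,0]
    - [-1,0,0,0,0,0,0]
    - [-1,0,0,0,0,0,0]
    - [-1,0,0,0,0,0,0]
    - [-1,0,0,0,0,0,0]
    - [-1,0,0,0,0,0,0]
    - [-1,0,0,0,0,0,0]
    - [-1,0,0,0,0,0,0]

```text
t: 15.0
ee_pos: [464.2, -121.2, -19.7]
orientation: [-2.222, -2.221, -0.0]
ft_force: [0.2, 0.6, 0.8]
width: 30.2
grasp_force: 30.0
```

Emit:
step_arm:
  plan:
    - [-1,0,0,-0.5,0,0,0]
    - [-1,0,0,-0.8,0,0,0]
    - [-1,0,0,-0.8,0,0,0]
    - [-1,0.3,0.1,-0.8,0,0,0]
    - [-1,0.6,0.2,-0.5,0,0,0]
    - [-1,0.9,0.3,0,0,0,0]
    - [-1,0.9,0.3,0,0,0,0]
    - [-1,0.9,0.3,0,0,0,0]
    - [-1,0.9,0.3,0,0,0,0]
    - [-1,0.9,0.3,0,0,0,0]
    - [-1,0.8,0.2,0,0,0,0]
    - [-1,0.4,0.1,0,0,0,0]
    - [-1,0.1,0,0,0,0,0]
    - [-1,0,0,0,0,0,0]
    - [-1,0,0,0,0,0,0]

```text
t: 16.88
ee_pos: [569.1, 212.5, 150.3]
orientation: [-2.223, -2.22, 0.001]
ft_force: [-0.0, -1.2, -0.3]
width: 29.6
grasp_force: 30.0
```

Run:
```python
from h import *
np.set_printoptions(suppress=True,precision=1)
w=wrist("w6")
g=cv2.cvtColor(w["pixels"],cv2.COLOR_RGB2HSV)
for ce,st in blobs(w["pixels"],'red',(0,0,639,300),40)[0]:
    o,d=ray(w,*ce);print(ce,st,plane(w,*ce,65),o+d*w["depth"][int(ce[1]),int(ce[0])])
```

```text
tcp [569.1 212.5 150.3]
[320.8 136.6] [307 123  28  29 621] [572.2 280.   65. ] [572.2 280.   65.2]
```

View pics/w6.png

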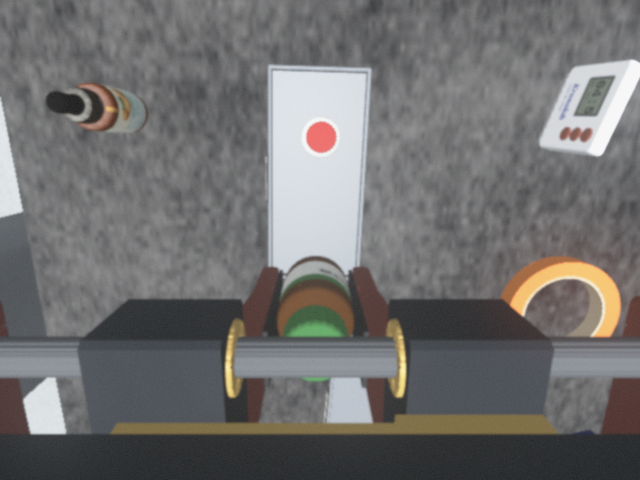

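The large vial is held upright over tray B at (316,300), with the red-capped pattern clear of it at (321,137). Now I'll place it.

Emit:
step_arm:
  plan:
    - [-1,0,0,0.5,0,0,0]
    - [-1,0,0,0.8,0,0,0]
    - [-1,0,0,0.8,0,0,0]
    - [-1,0,0,0.7,0,0,0]
    - [-1,0,0,0.3,0,0,0]
    - [-1,0,0,0.15,0,0,0]
    - [-1,0,0,0.06,0,0,0]
    - [-1,0,0,0,0,0,0]

```text
t: 17.92
ee_pos: [570.1, 214.0, -14.3]
orientation: [2.222, 2.22, 0.002]
ft_force: [-0.3, -0.0, 0.5]
width: 29.7
grasp_force: 30.0
```

Emit:
step_arm:
  plan:
    - [-1,0,0,0.03,0,0,0]
    - [-1,0,0,0,0,0,0]
    - [-1,0,0,0,0,0,0]

```text
t: 18.3
ee_pos: [569.4, 213.8, -16.5]
orientation: [2.222, 2.221, 0.0]
ft_force: [-0.4, -0.5, -0.1]
width: 29.6
grasp_force: 30.0
```

Emit:
step_arm:
  plan:
    - [-0.1,0,0,0.01,0,0,0]
    - [0,0,0,0,0,0,0]
    - [0,0,0,0,0,0,0]
    - [0,0,0,0,0,0,0]
    - [0,0,0,-0.3,0,0,0]
    - [0,0,0,-0.8,0,0,0]
    - [0,0,0,-0.9,0,0,0]
    - [1,0,0,-0.9,0,0,0]
    - [1,0.1,-0.2,-0.4,0,0,0]
    - [1,0.3,-0.6,0,0,0,0]
    - [1,0.4,-0.8,0,0,0,0]
    - [1,0.5,-0.9,0,0,0,0]
    - [1,0.3,-0.5,0,0,0,0]
    - [1,0.1,-0.2,0,0,0,0]
    - [1,0,0,0,0,0,0]
    - [1,0,0,0,0,0,0]

```text
t: 20.3
ee_pos: [410.2, 298.6, 147.8]
orientation: [2.222, 2.22, 0.0]
ft_force: [0.7, -0.6, 0.3]
width: 87.8
grasp_force: 0.0
```

Run:
```python
from h import *
np.set_printoptions(suppress=True,precision=1)
w=wrist("w7")
for ce,st in blobs(w["pixels"],'black',(230,120,400,290),60)[0]:
    o,d=ray(w,*ce);print(ce,st,plane(w,*ce,102),o+d*w["depth"][int(ce[1]),int(ce[0])])
```

```text
tcp [410.2 298.6 147.8]
```

View pics/w7.png

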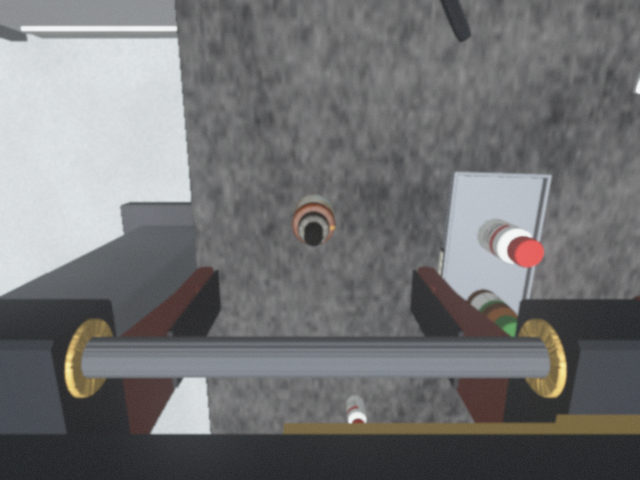

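The dropper bottle stands upright, teat at (314,234). The large vial stands in tray B beside its pattern, at (500,310).

Run:
```python
from h import *
np.set_printoptions(suppress=True,precision=1)
w=wrist("w7b");h=cv2.cvtColor(w["pixels"],cv2.COLOR_RGB2GRAY)
for (u,v,z) in((314,234,102),(315,220,62)): 
    o,d=ray(w,u,v);print(plane(w,u,v,z),o+d*w["depth"][v,u])
m=(h[215:250,295:335]<50).astype(np.uint8);c=cv2.connectedComponentsWithStats(m);print(c[2],c[3]+[295,215])
```

```text
tcp [410.2 298.5 147.7]
[408.5 304.6 102. ] [408.5 303.9  99.3]
[409.1 305.4  62. ] [409.2 308.4  76.3]
[[   0    0   40   35 1191]
 [  11    8   15   22  208]
 [  13   27    1    1    1]] [[314.7 232. ]
 [313.2 232. ]
 [308.  242. ]]
```

Emit:
step_arm:
  plan:
    - [1,0.08,-0.03,0.5,0,0,0]
    - [1,0,0,0.8,0,0,0]
    - [1,0,0,0.8,0,0,0]
    - [1,0,0,0.5,0,0,0]
    - [1,0,0,0.26,0,0,0]
    - [1,0,0,0.1,0,0,0]
    - [1,0,0,0,0,0,0]
    - [-1,0,0,0,0,0,0]
    - [-1,0,0,0,0,0,0]
    - [-1,0,0,0,0,0,0]
    - [-1,0,0,0,0,0,0]
    - [-1,0,0,0,0,0,0]
    - [-1,0,0,0,0,0,0]
    - [-1,0,0,0,0,0,0]
    - [-1,0,0,0,0,0,0]

```text
t: 22.28
ee_pos: [407.9, 302.8, -0.2]
orientation: [2.222, 2.221, -0.0]
ft_force: [0.9, 0.5, -0.3]
width: 32.1
grasp_force: 30.0
```

Emit:
step_arm:
  plan:
    - [-1,0,0,-0.4,0,0,0]
    - [-1,0,0,-0.7,0,0,0]
    - [-1,0,0,-0.8,0,0,0]
    - [-1,0,0,-0.7,0,0,0]
    - [-1,-0.3,0.24,-0.4,0,0,0]
    - [-1,-0.6,0.48,0,0,0,0]
    - [-1,-0.8,0.64,0,0,0,0]
    - [-1,-0.8,0.64,0,0,0,0]
    - [-1,-0.8,0.64,0,0,0,0]
    - [-1,-0.8,0.64,0,0,0,0]
    - [-1,-0.7,0.56,0,0,0,0]
    - [-1,-0.4,0.34,0,0,0,0]
    - [-1,-0.18,0.14,0,0,0,0]
    - [-1,0,0,0,0,0,0]
    - [-1,0,0,0,0,0,0]
    - [-1,0,0,0,0,0,0]

```text
t: 24.28
ee_pos: [623.2, 34.8, 149.8]
orientation: [-2.22, -2.222, 0.0]
ft_force: [0.0, 1.0, -0.7]
width: 32.3
grasp_force: 30.0
```

Run:
```python
from h import *
w=wrist("w8")
```

```text
tcp [623.2  34.8 149.8]
```

View pics/w8.png

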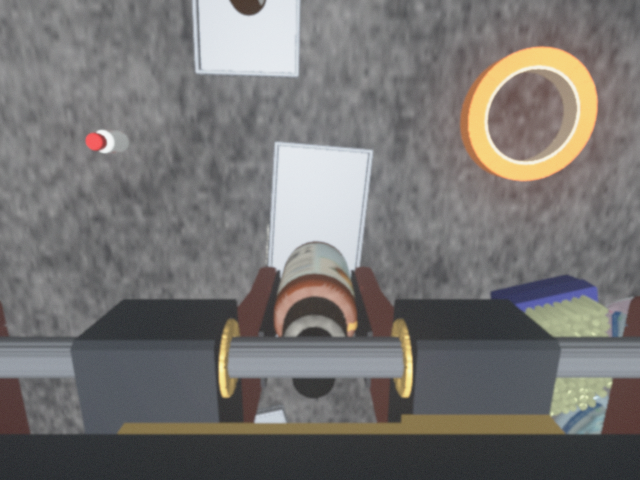

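The bottle is held upright over tray C at (316,290), with the tray empty below it. Now I'll lower it.

Emit:
step_arm:
  plan:
    - [-1,0,0,0.5,0,0,0]
    - [-1,0,0,0.7,0,0,0]
    - [-1,0,0,0.7,0,0,0]
    - [-1,0,0,0.6,0,0,0]
    - [-1,0,0,0.25,0,0,0]
    - [-1,0,0,0.12,0,0,0]
    - [-1,0,0,0.05,0,0,0]
    - [-1,0,0,0,0,0,0]
    - [-1,0,0,0,0,0,0]

```text
t: 25.45
ee_pos: [624.4, 33.7, 4.6]
orientation: [2.221, 2.22, 0.002]
ft_force: [1.0, 0.2, -0.5]
width: 32.0
grasp_force: 30.0
```

Emit:
step_arm:
  plan:
    - [-1,0,0,0.02,0,0,0]
    - [-1,0,0,0,0,0,0]
    - [-1,0,0,0,0,0,0]

```text
t: 25.82
ee_pos: [623.8, 33.7, 2.8]
orientation: [-2.222, -2.221, -0.0]
ft_force: [-0.0, -0.7, 0.1]
width: 31.9
grasp_force: 30.0
```

Emit:
step_arm:
  plan:
    - [0,0,0,0,0,0,0]
    - [0.1,0,0,0,0,0,0]
    - [0.1,0,0,0,0,0,0]
    - [0.1,0,0,0,0,0,0]
    - [0.1,0,0,-0.3,0,0,0]
    - [0.1,0,0,-0.7,0,0,0]
    - [0.1,0,0,-0.8,0,0,0]
    - [0.1,0,0,-0.8,0,0,0]
    - [0.1,0,0,-0.4,0,0,0]
    - [1,0.1,-0.3,0,0,0,0]
    - [1,0.25,-0.66,0,0,0,0]
    - [1,0.35,-0.9,0,0,0,0]
    - [1,0.35,-0.9,0,0,0,0]
    - [1,0.2,-0.5,0,0,0,0]
    - [1,0.07,-0.2,0,0,0,0]
    - [1,0,0,0,0,0,0]
    - [1,0,0,0,0,0,0]

```text
t: 27.95
ee_pos: [451.7, 99.6, 152.6]
orientation: [2.222, 2.22, 0.0]
ft_force: [-1.2, 0.2, -1.4]
width: 87.8
grasp_force: 0.0
```

Run:
```python
from h import *
np.set_printoptions(suppress=True,precision=1)
w=wrist("w9")
for ce,st in blobs(w["pixels"],'red',(200,150,450,330),40)[0]:
    o,d=ray(w,*ce);print(ce,st,plane(w,*ce,40),o+d*w["depth"][int(ce[1]),int(ce[0])])
```

```text
tcp [451.7  99.6 152.6]
[314.  222.1] [308 215  13  15 168] [449.7  99.1  40. ] [449.7  99.1  39.9]
```

View pics/w9.png

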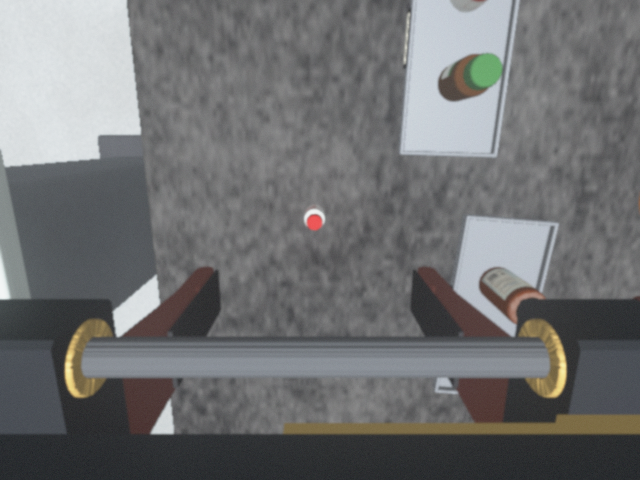

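The red-capped small vial is at (314,222), on target. The large vial stands in tray B at (470,75) and the dropper in tray C at (510,290). Now I'll grasp the small one.

Emit:
step_arm:
  plan:
    - [1,0,-0.03,0.5,0,0,0]
    - [1,0,0,0.9,0,0,0]
    - [1,0,0,0.9,0,0,0]
    - [1,0,0,0.7,0,0,0]
    - [1,0,0,0.4,0,0,0]
    - [1,0,0,0.14,0,0,0]
    - [1,0,0,0,0,0,0]
    - [-1,0,0,0,0,0,0]
    - [-1,0,0,0,0,0,0]
    - [-1,0,0,0,0,0,0]
    - [-1,0,0,0,0,0,0]
    - [-1,0,0,0,0,0,0]
    - [-1,0,0,0,0,0,0]
    - [-1,0,0,0,0,0,0]
    - [-1,0,0,0,0,0,0]
    - [-1,0,0,0,0,0,0]

```text
t: 30.0
ee_pos: [449.3, 99.8, -24.2]
orientation: [-2.222, -2.221, 0.0]
ft_force: [0.6, -0.1, -0.2]
width: 17.1
grasp_force: 30.0
```

Emit:
step_arm:
  plan:
    - [-1,0,0,-0.5,0,0,0]
    - [-1,0,0,-0.8,0,0,0]
    - [-1,0,0,-0.8,0,0,0]
    - [-1,0,0,-0.6,0,0,0]
    - [-1,-0.3,0.1,-0.3,0,0,0]
    - [-1,-0.6,0.2,0,0,0,0]
    - [-1,-0.9,0.3,0,0,0,0]
    - [-1,-0.9,0.3,0,0,0,0]
    - [-1,-0.9,0.3,0,0,0,0]
    - [-1,-0.9,0.3,0,0,0,0]
    - [-1,-0.8,0.3,0,0,0,0]
    - [-1,-0.5,0.2,0,0,0,0]
    - [-1,-0.36,0.13,0,0,0,0]
    - [-1,0,0,0,0,0,0]
    - [-1,0,0,0,0,0,0]
    - [-1,0,0,0,0,0,0]

```text
t: 32.0
ee_pos: [555.3, -207.2, 125.7]
orientation: [-2.22, -2.222, 0.0]
ft_force: [-0.5, 0.4, -1.1]
width: 17.5
grasp_force: 30.0
```

Run:
```python
from h import *
from workcell import vision
np.set_printoptions(suppress=True,precision=1)
w=wrist("w10");s=vision.get_image("scene");t=vision.get_image("top")
cv2.imwrite("pics/s10.png",s["pixels"][:,:,::-1])
R['blue']=((105,120,80),(127,255,255))
for c,b in(('blue',(380,160,480,260)),('purple',(400,170,440,210))):
    for n,im in(("s",s),("t",t)):
        if n=="t": b=(425,185,470,225)
        for ce,st in blobs(im["pixels"],c,b,6)[0]: print(n,c,ce,plane(im,*ce,43))
```

```text
tcp [ 555.3 -207.2  125.7]
```

View pics/w10.png

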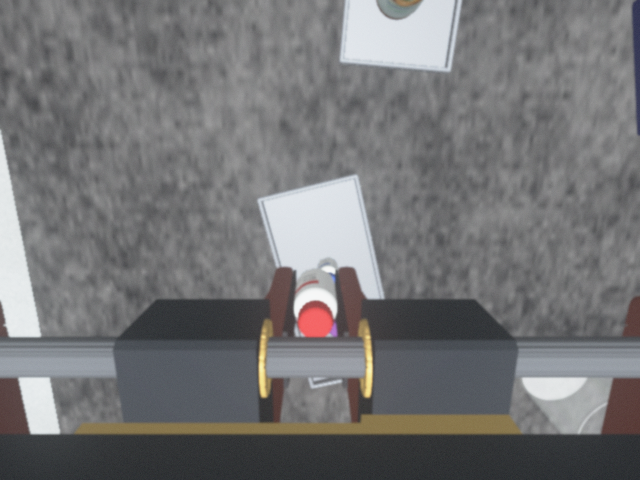

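Run:
```python
from h import *
np.set_printoptions(suppress=True,precision=1)
w=wrist("w11")
for u,v in((328,262),(330,270),(315,240),(333,278)):
    o,d=ray(w,u,v);print(u,v,w["pixels"][v,u],o+d*w["depth"][v,u])
c=[plane(w,u,v,10) for u,v in((259,199),(356,176))];print(c)
```

```text
tcp [ 555.6 -207.6  125.9]
328 262 [154 160 170] [ 565.3 -240.5   19.5]
330 270 [243 244 245] [ 566.5 -243.3   31.4]
315 240 [218 224 229] [ 554.5 -226.2    2.5]
333 278 [128 150 219] [ 568.4 -245.8   42.9]
[array([ 508.6, -189.4,   10. ]), array([ 587.6, -170.6,   10. ])]
```

small_2 stands upright near (566,-249), and my spot is about 41 mm from it. Now I'll lower.

Emit:
step_arm:
  plan:
    - [-1,0,0,0.5,0,0,0]
    - [-1,0,0,0.8,0,0,0]
    - [-1,0,0,0.7,0,0,0]
    - [-1,0,0,0.5,0,0,0]
    - [-1,0,0,0.25,0,0,0]
    - [-1,0,0,0.12,0,0,0]
    - [-1,0,0,0.06,0,0,0]
    - [-1,0,0,0.01,0,0,0]
    - [-1,0,0,0,0,0,0]
    - [-1,0,0,0,0,0,0]

```text
t: 33.45
ee_pos: [556.0, -208.4, -20.8]
orientation: [2.221, 2.22, 0.001]
ft_force: [0.1, 0.3, 0.1]
width: 17.2
grasp_force: 30.0
```

Release, rise, and pull back clear so the cameras can see the scene.

Emit:
step_arm:
  plan:
    - [-1,0,0,0.01,0,0,0]
    - [-0.3,0,0,0,0,0,0]
    - [-0.2,0,0,0,0,0,0]
    - [-0.2,0,0,0,0,0,0]
    - [-0.1,0,0,0,0,0,0]
    - [-0.1,0,0,-0.3,0,0,0]
    - [-0.1,0,0,-0.8,0,0,0]
    - [-0.1,0,0,-0.9,0,0,0]
    - [-0.1,0,0,-0.9,0,0,0]
    - [1,0,0,-0.6,0,0,0]
    - [1,-0.4,-0.5,0,0,0,0]
    - [1,-0.8,-0.7,0,0,0,0]
    - [1,-0.9,-0.7,0,0,0,0]
    - [1,-0.9,-0.5,0,0,0,0]
    - [1,-0.9,-0.4,0,0,0,0]
    - [1,-0.9,-0.4,0,0,0,0]
    - [1,-0.8,-0.4,0,0,0,0]
    - [1,-0.4,-0.2,0,0,0,0]
    - [1,0,0,0,0,0,0]
    - [1,0,0,0,0,0,0]

```text
t: 35.95
ee_pos: [366.1, -506.8, 153.3]
orientation: [-2.221, -2.221, -0.001]
ft_force: [0.2, 1.2, 0.3]
width: 88.0
grasp_force: 0.0
```

Run:
```python
from h import *
from workcell import vision
t=vision.get_image("top")["pixels"][150:300,150:490,::-1];s=vision.get_image("scene")["pixels"][170:370,140:480,::-1]
a=np.vstack([cv2.resize(t,None,fx=1.7,fy=1.7),cv2.resize(s,None,fx=1.7,fy=1.7)]);print(a.shape)
cv2.imwrite("pics/f.png",a)
```

```text
(595, 578, 3)
```

View pics/f.png

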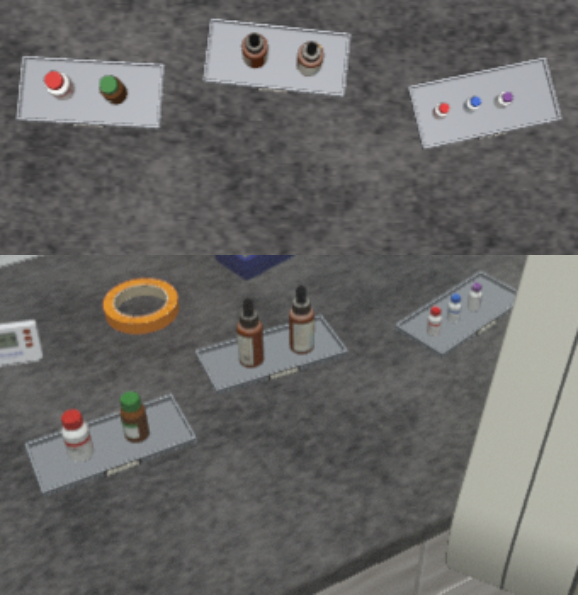

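All seven stand upright in the right trays: large at (57,82) and (110,88), droppers at (255,48) and (311,57), small at (443,109), (475,102) and (507,98).

```bash
python3 -c "
from workcell import ctrl
print(ctrl.close_job())"
```

```text
the job is handed in; nothing more can be done
None
```

The job is handed in at about 36 s of the 109 s limit: all four loose items stand upright in their matching trays and the patterns still stand, though my first grasp shut on small_2's cap and pressed on it with about 22 N (fingertips sit about 34 mm above the reported TCP) without tipping it.

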